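# Turn the status flag of the wheel's bay over to done

## Robot

A 6-joint arm with a two-finger parallel gripper is mounted at the origin on a cart in front of the work surface, level with it; the furniture and walls round the work are solid. World frame = base frame: x ahead of the robot, y to its left, z up, the work surface at z = 0. Lengths are in m, angles in rad, forces in N, time in s.
With the tool pointing down it reaches from about 0.3 to 0.95 m from the base axis. Payload 3.1 kg.
Tool frame: the origin (TCP) lies on the centre line of the jaws, within the pads' length; the fingertips stand 22 mm ahead of it and the grasp point (between the pads) lies 3 mm ahead of it (arm.tip_reach is the distance from the TCP to the fingertips, in m); z points along the fingers, y is the line along which they close (so a half turn about z gives the same grasp; the last joint's range is limited). The gripper opens to 85 mm and grips with 20 to 120 N. Pads are 22 mm wide; open, the fingers measure 114 mm over their backs; the gripper's body (76 mm by 85 mm) begins 54 mm behind the grasp point. The pads swing forward as they close: fully open they stand 13 mm farther back than shut.
Start: joints at [-1.389, 0.308, 1.634, -0, 1.2, -0.07], TCP at [0.156, -0.605, 0.253] pointing down, gripper open.
Joint ranges: [-3.06, 3.06], [-0.79, 1.96], [0.05, 2.63], [-1.19, 4.34], [0.05, 2.64], [-2.94, 2.94]. Speed limits (rad/s): [2.79, 2.79, 3.14, 3.14, 3.14, 3.14].

## Interface

Orientations are given as a 3x3 rotation matrix whose columns are the frame's x, y, z axes.
In Python, from plant import arm, cams gives the robot as it stands.
- The arm moves only by the shell command python3 -m handwheel 'ROWS'. ROWS is a JSON object of lists of equal length, an entry for each row: "twist": the turn, a rotation vector about the tool's x, y, z in rad, a list of three; "linear": the shift along the tool's x, y, z in mm, a list of three; "gripper": the opening, from 0 (shut) to 1 (fully open). In form: {"twist": [[rx, ry, rz], ...], "linear": [[tx, ty, tz], ...], "gripper": [gripper, ...]}. A call has 1 to 10 rows; each row shifts and turns the commanded pose from where the row before left it, along the tool's axes as they then stand; what a row does not reach is not made up. A row lasts 1/12 s, in which the tool goes at most 41.7 mm and 7.16 degrees, less where a joint would pass 70% of its speed; a pose out of reach is approached as far as the arm can. A call with a gripper value outside its range is refused whole. The fingers move at their own pace and stop on an object; the grip force is fixed at half the most. Time passes only in rows, so rows that do not move let the fingers close. It gives the time, the measured TCP pose, the force, the opening and the grip force at its end, in the units of the state.
- arm.sense(): the state, without advancing time (a new reading comes with each control period).
- cams.camera(name): name is "scene" or "top"; returns a dict with "frame" (400x640x3 uint8, red, green, blue), "K" (3x3 intrinsics, pixels), "extrinsics" (4x4, takes a point from world to camera coordinates). Camera axes: x right, y down, z forward; pixel columns grow to the right and rows downward; lengths in m; the calibration is good to about 2 mm. A picture is of the moment at which its call begins. There is no depth.
- arm.job_done(): hands the job in; it is judged then, once.
The state is a dict: "time_s": time; "q": joint angles; "qvel": joint speeds; "joint_torque": joint torques, N m; "tcp_pos": TCP position; "tcp_rot": TCP orientation; "force": force on the tool from outside, world axes, zero at the start; "ft_torque": the same for the moment, N m; "opening": finger opening in m; "gripper_force": force on a finger pad.
Only numpy, scipy, OpenCV 4.12 (cv2) and the standard library are available. Lean on these libraries where they do the work, as an engineer would, in place of code of your own. Each camera call takes 0.05 s, during which the arm holds its last target. There are 200 camera calls.

## Task

Two repair bays stand on the bench, each with a hinged metal flag at its front whose bar-marked face is up. The spare wheel is finished: push the flag of the bay that holds the wheel right over its pivot with your fingertips until it lies flat on the far side with its round-spot face up, steadily, without flicking, forcing or pinching it. Leave the other bay's flag, the parts in the bays and the things standing around them where they are, and let go at the end.

Things in the scene. Friction and masses are not known exactly. Their poses are not given: they have to be found in the camera images.
- bay_a: bay with the spare wheel: fixed grey stand, may be touched. Base plate 200x108x6 mm, x -40 to +160 mm, rim 7 mm higher round its rear. Origin on the worktop below the hinge axis; +x to the bay's rear, away from the robot, y along the hinge, z up. Two cheeks (46 mm along x, outer faces y = +-41 mm, top z = 90 mm) carry the hinge at z = 80 mm; stop rods between them at x = +-16 mm, tops at z = 77 mm
- flag_a (a joint): hinge of the flag of the wheel's bay, rad. 0: the flag lies level toward the robot (bay -x), bar face up; pi/2: straight up; pi: level toward the rear, spot face up, at its stop. Starts between 0.1 and 0.4. Stiff, damped hinge (0.04 N m plus 0.02 N m per rad/s): the flag stays at any angle, a push of 1 to 2 N moves it
- flag_a_hinge (a point): middle of the hinge axis of the wheel bay's flag, 80 mm above the worktop; fixed, axes as the bay. The flag's upper face at joint 0 has a raised black bar 42 x 10 mm, the under face a round black spot 38 mm across
- flag_a_edge (a point): middle of the free edge of the wheel bay's flag, moves with it. The flag is a plate 6 mm thick, 62 mm wide along the hinge, free edge 70 mm from the hinge axis, middle plane through the axis. At joint 0 its outer 30 mm stands out past the base plate, with nothing beneath down to the worktop
- bay_b: the second bay, alike in all, that holds the white housing; axes and sizes as bay_a. Either bay may stand left or right
- flag_b (a joint): hinge of the other bay's flag, values as flag_a, starts between 0.1 and 0.4; to be left as it is
- flag_b_edge (a point): middle of the free edge of the other bay's flag
- spare_wheel: loose black wheel 65 mm across, 21 mm high, lying on the rear of bay_a's base plate, about 120 mm behind the hinge axis; origin in the middle of its underside
- white_box: loose small white housing 66 x 89 x 21 mm on the rear of bay_b's base plate; origin in the middle of its underside
- glue_stick: orange stick 26 mm across, 90 mm tall, standing loose between the bays; origin under its centre
- cutters: red-handled pliers 53 x 152 x 14 mm lying loose in front of the bays, roughly along y; origin under the middle
- solder_spool: spool 52 mm across, 38 mm high, loose at the front right; origin under its centre
- flux_tin: white tin 50 mm across, 19 mm high, loose at the front left; origin under its centre
Not all that is in view belongs to the job. Leave any green or red look-alike of the spare_wheel alone.

How it is judged:
On the way:
1. the fingers push the wheel bay's flag up past the top of its swing (value of joint flag_a above 1.5 rad and contact force between the fingers and bay_a above 0.1 N).
At the end, for the whole second after the job is handed in: The flag of the wheel's bay lies over on the far side within 8 degrees of its stop (joint above 3.0 rad); the other flag's edge is within 8 mm and both parts within 15 mm of where they were, the glue stick, pliers, spool and tin within 20 mm (value of joint flag_a above 3 rad and distance of flag_b_edge from where it was at the start of the episode below 0.008 m and distance of each of spare_wheel, white_box from where it was at the start of the episode below 0.015 m and linear speed of spare_wheel below 0.02 m/s and distance of each of glue_stick, cutters, solder_spool, flux_tin from where it was at the start of the episode below 0.02 m); the robot touches nothing.
It fails at once if the other bay's flag is moved (distance of flag_b_edge from where it was at the start of the episode above 0.012 m).
It fails at once if the wheel or the housing is shifted or lifted (distance of any of spare_wheel, white_box from where it was at the start of the episode above 0.02 m).
It fails at once if a thing standing around is shifted, lifted or knocked over (distance of any of glue_stick, cutters, solder_spool, flux_tin from where it was at the start of the episode above 0.03 m or angle between glue_stick's own z axis and vertical above 0.5 rad).
It fails at once if the flag is flicked (faster than 8 rad/s), or it or its bay forced (more than 40 N) (velocity of joint flag_a above 8 rad/s or contact force between the arm and bay_a above 40 N).
It fails at once if the flag is pinched between the fingers (more than 8 N on both halves at once) (contact force between the fingers and flag_a_c1 above 8 N and contact force between the fingers and flag_a_c2 above 8 N).
It also fails if it takes over 54 s, if anything falls off the work surface, if the arm or the gripper's body presses on something with over 40 N, if the wrist force passes 120 N, or if a joint passes its speed limit or range.

## Working session

There is one attempt and no reset: what is moved stays moved. The work goes in short steps, Python scripts to look and compute and a shell command to move; the robot and the scene stay as the last step left them, time stands still between calls to the robot, and variables do not carry over. Pictures are saved under pics/ and viewed, at most 10 in all, crops included, and the job is handed in when it is done.

```bash
mkdir -p pics
python3 - <<'E'
from plant import arm,cams
import cv2,numpy as np
for n in("scene","top"):
    c=cams.camera(n); cv2.imwrite(f"pics/{n}0.png",c["frame"][:,:,::-1]); np.savez(f"{n}0.npz",**c)
    R=c["extrinsics"]; print(n,c["K"].tolist(),(-R[:3,:3].T@R[:3,3]).round(3),R[2,:3].round(2))
s=arm.sense();print(s["time_s"],s["tcp_pos"],s["tcp_rot"],s["opening"],arm.tip_reach)
E
```

```text
scene [[389.9340674305735, 0.0, 310.0646180733739], [0.0, 389.9340674305735, 200.2729789065959], [0.0, 0.0, 1.0]] [-0.01  -0.475  0.524] [ 0.69  0.53 -0.5 ]
top [[456.7166136744309, 0.0, 325.5394348515681], [0.0, 456.7166136744309, 199.23384451564925], [0.0, 0.0, 1.0]] [ 0.5   -0.015  1.245] [ 0.09 -0.01 -1.  ]
0.1 [ 0.15556702 -0.60459998  0.25216204] [[ 9.68462748e-01  2.49158102e-01 -3.82282223e-04]
 [ 2.49158350e-01 -9.68460514e-01  2.08566000e-03]
 [ 1.49433847e-04 -2.11513282e-03 -9.99997752e-01]] 0.0855880586399558 0.022
```

View pics/scene0.png

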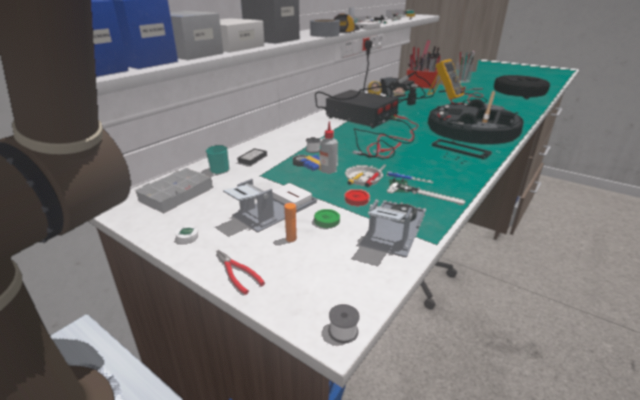

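View pics/top0.png

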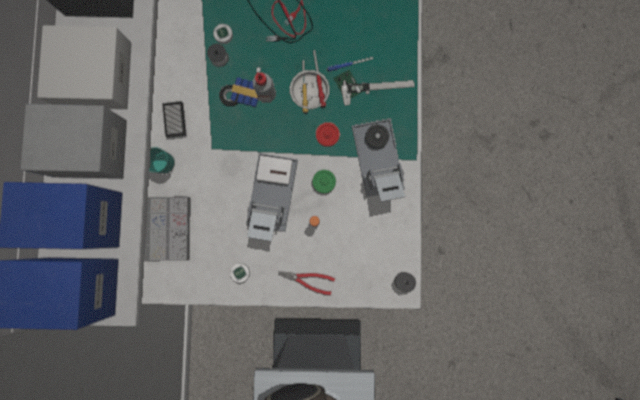

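The top view shows the right-hand bay at about (378,160), with a black wheel at (377,135) and its flag at (387,187). The left bay at (270,195) has the white housing at (275,168). Things that could be taken for the wheel: red disc (327,134), green disc (323,181), black ring (230,96), dark can (218,53), spool (404,282). I choose the black wheel at (377,135) lying in the right bay, and check it in a close crop.

Run:
```python
import cv2,numpy as np
a=cv2.imread("pics/top0.png")[110:215,340:420]; b=cv2.imread("pics/scene0.png")[190:275,350:440]
a=cv2.resize(a,None,fx=5,fy=5,interpolation=cv2.INTER_CUBIC);b=cv2.resize(b,None,fx=4,fy=4,interpolation=cv2.INTER_CUBIC)
o=np.zeros((525,760,3),np.uint8);o[:525,:400]=a;o[:340,400:760]=b
cv2.imwrite("pics/crop1.png",o)
```

```text
(no output)
```

View pics/crop1.png

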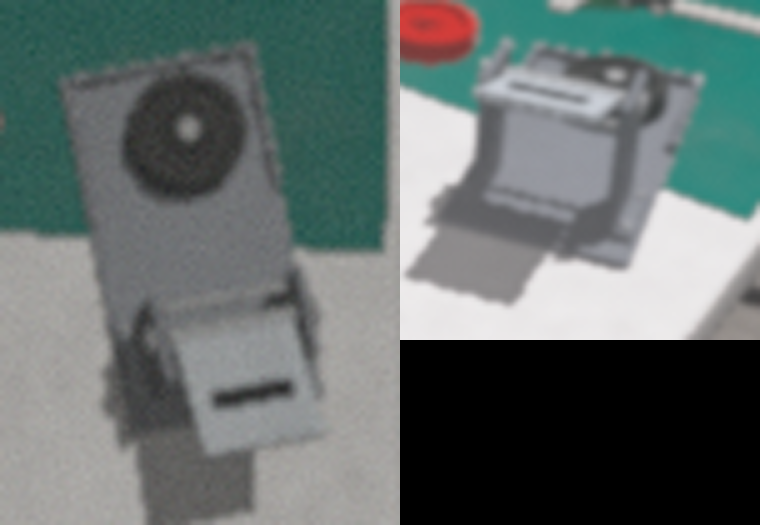

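The crop confirms a black wheel in the right bay, bar face up. The flag's free-edge corners are at top (381.6,201) and (405.4,196.4), and at scene (370,214) and (401,219).

```bash
cat > h.py <<'E'
import numpy as np
C={n:np.load(f"{n}0.npz") for n in("scene","top")}
def ray(n,p):
    c=C[n];E=c["extrinsics"];R=E[:3,:3]
    d=R.T@np.linalg.solve(c["K"],[p[0],p[1],1]);return -R.T@E[:3,3],d/np.linalg.norm(d)
def plane(n,p,z):
    o,d=ray(n,p);return o+d*(z-o[2])/d[2]
def tri(p,q):
    o1,d1=ray("top",p);o2,d2=ray("scene",q)
    s=np.linalg.lstsq(np.c_[d1,-d2],o2-o1,rcond=None)[0]
    a,b=o1+s[0]*d1,o2+s[1]*d2;return (a+b)/2,np.linalg.norm(a-b)
E
python3 - <<'E'
from h import *
np.set_printoptions(precision=4,suppress=True)
f=lambda x,y:(x/5+340-.4,y/5+110-.4)
g=lambda x,y:((x-400)/4+350-.4,y/4+190-.4)
L=plane("top",f(65,80),.013);R=plane("top",f(250,45),.013);F=plane("top",f(120,447),.006)
print("rear",L,R,np.linalg.norm(L-R),"front",F,np.linalg.norm((L-F)[:2]))
for d in (L-F,):print("yaw side",np.arctan2(d[1],d[0]))
d=L-R;print("yaw rear",np.arctan2(-d[0],d[1]))
yaw=(np.arctan2(-d[0],d[1])+np.arctan2((L-F)[1],(L-F)[0]))/2
x=np.array([np.cos(yaw),np.sin(yaw)]);y=np.array([-x[1],x[0]])
for P,u,v in((L,160,54),(R,160,-54),(F,-40,54)):print("origin",P[:2]-x*u/1e3-y*v/1e3)
a=tri(f(208,455),g(480,97));b=tri(f(327,432),g(605,115));h1=plane("top",f(172,320),.083);h2=plane("top",f(290,300),.083)
print("edge",a,b,np.linalg.norm(a[0]-b[0]));print("hinge pts",h1,h2,np.linalg.norm(h1-h2),(h1+h2)/2)
for n,p in dict(wheel=(377,135),spool=(404,282),stick=(314,221),pliers=(333,283)).items():print(n,plane("top",p,dict(wheel=.021,spool=.038,stick=.09,pliers=.01)[n]))
E
```

```text
rear [ 0.8124 -0.0918  0.013 ] [ 0.8342 -0.1934  0.013 ] 0.10391115894298791 front [ 0.6112 -0.1252  0.006 ] 0.2039401560511568
yaw side 0.16481234746656903
yaw rear 0.2119198204986287
origin [ 0.6653 -0.1748]
origin [ 0.667  -0.1703]
origin [ 0.6606 -0.1708]
edge (array([ 0.5997, -0.1614,  0.1027]), np.float64(0.0011761682153540866)) (array([ 0.6129, -0.2218,  0.1078]), np.float64(0.00459961709584307)) 0.062051068431581716
hinge pts [ 0.6703 -0.1442  0.083 ] [ 0.682  -0.2048  0.083 ] 0.06171567768296467 [ 0.6762 -0.1745  0.083 ]
wheel [ 0.7857 -0.1582  0.021 ]
spool [ 0.3927 -0.2308  0.038 ]
stick [0.5452 0.007  0.09  ]
pliers [ 0.3839 -0.046   0.01  ]
```

```bash
python3 -m handwheel '{"twist":[[0,0,0],[0,0,0],[0,0,0],[0,0,0],[0,0,0],[0,0,0],[0,0,0],[0,0,0],[0,0,0],[0,0,0]],"linear":[[23.5,-15,0],[23.5,-15,0],[23.5,-15,0],[23.5,-15,0],[23.5,-15,0],[23.5,-15,0],[23.5,-15,0],[23.5,-15,0],[23.5,-15,0],[23.5,-15,0]],"gripper":[0,0,0,0,0,0,0,0,0,0]}'
python3 -m handwheel '{"twist":[[0,0,0],[0,0,0],[0,0,0],[0,0,0],[0,0,0],[0,0,0],[0,0,0],[0,0,0],[0,0,0],[0,0,0.05]],"linear":[[23.5,-15,0],[23.5,-15,0],[23.5,-15,0],[23.5,-15,0],[23.5,-15,0],[23.5,-15,5],[23.5,-15,5],[23.5,-15,5],[23.5,-15,5],[0,0,0]],"gripper":[0,0,0,0,0,0,0,0,0,0]}'
python3 -m handwheel '{"twist":[[0,0.1,0],[0,0.1,0],[0,0.1,0],[0,0.1,0],[0,0.1,0],[0,0.1,0],[0,0,0]],"linear":[[0,0,0],[0,0,0],[0,0,0],[0,0,0],[0,0,0],[0,0,0],[0,0,0]],"gripper":[0,0,0,0,0,0,0]}'
cat >> h.py <<'E'
O=np.array([.665,-.174]);YAW=.20;X=np.array([np.cos(YAW),np.sin(YAW)]);Y=np.array([-X[1],X[0]])
def st():
    from plant import arm
    s=arm.sense();R=np.array(s["tcp_rot"]);p=np.array(s["tcp_pos"]);t=p+R[:,2]*.022
    b=lambda p:(np.r_[(p[:2]-O)@X,(p[:2]-O)@Y,p[2]]*1e3).round(1)
    print("t",s["time_s"],"tcp bay",b(p),"tip bay",b(t),"tilt",round(np.arctan2(np.hypot(*R[:2,2]),-R[2,2]),3),"yaw x",round(np.arctan2(R[1,0],R[0,0]),3),"F",np.round(s["force"],1),"q",np.round(s["q"],2),"op",round(s["opening"],3))
    return s,R,p
def go(x,y,z,tip=True): # wanted tip in bay mm -> tool shift mm
    s,R,p=st();t=p+R[:,2]*.022
    w=np.r_[O+X*x/1e3+Y*y/1e3,z/1e3];print("shift",(R.T@(w-t)*1e3).round(1))
E
python3 -c "
from h import *
go(-95,-4,75)"
```

```text
time_s: 0.93
tcp_pos: [0.3464, -0.4, 0.2528]
tcp_rot: [[0.969, 0.249, -0.0], [0.249, -0.969, 0.001], [-0.0, -0.001, -1.0]]
force: [0.8, 0.1, 0.1]
opening: -0.0002
gripper_force: 0.0
time_s: 1.77
tcp_pos: [0.519, -0.2141, 0.2317]
tcp_rot: [[0.979, 0.203, -0.0], [0.203, -0.979, 0.003], [0.0, -0.003, -1.0]]
force: [0.5, 0.3, -0.6]
opening: -0.0002
gripper_force: 0.0
time_s: 2.35
tcp_pos: [0.5135, -0.2168, 0.2299]
tcp_rot: [[0.811, 0.198, 0.551], [0.16, -0.98, 0.116], [0.563, -0.006, -0.826]]
force: [-0.6, 0.1, -0.6]
opening: -0.0001
gripper_force: 0.0
t 2.35 tcp bay [-157.   -11.8  229.9] tip bay [-144.6  -11.7  211.8] tilt 0.598 yaw x 0.195 F [-0.6  0.1 -0.6] q [-0.72  0.02  2.13  0.73  0.74  0.16] op -0.0
shift [-36.1  -7.  141. ]
```

```bash
python3 -m handwheel '{"twist":[[0,0,0],[0,0,0],[0,0,0],[0,0,0],[0,0,0],[0,0,0],[0,0,0],[0,0,0],[0,0,0],[0,0,0]],"linear":[[-4,-0.7,15.5],[-4,-0.7,15.5],[-4,-0.7,15.5],[-4,-0.7,15.5],[-4,-0.7,15.5],[-4,-0.7,15.5],[-4,-0.7,15.5],[-4,-0.7,15.5],[-4,-0.7,15.5],[0,0,0]],"gripper":[0,0,0,0,0,0,0,0,0,0]}'
python3 - <<'E'
from h import *
from plant import cams
import cv2
go(-60,-4,75)
a=cams.camera("top")["frame"][100:240,320:440,::-1]; b=cams.camera("scene")["frame"][150:290,310:450,::-1]
cv2.imwrite("pics/pre.png",np.hstack([cv2.resize(a,(360,420)),cv2.resize(b,(420,420))]))
E
```

```text
time_s: 3.18
tcp_pos: [0.5635, -0.2002, 0.0948]
tcp_rot: [[0.811, 0.203, 0.548], [0.165, -0.979, 0.117], [0.561, -0.004, -0.828]]
force: [-0.2, 0.6, -0.7]
opening: 0.0002
gripper_force: 0.0
t 3.1833 tcp bay [-104.7   -5.5   94.8] tip bay [-92.3  -5.4  76.6] tilt 0.595 yaw x 0.201 F [-0.2  0.6 -0.7] q [-0.62  0.33  2.12  1.06  0.5  -0.16] op 0.0
shift [25.9 -1.2 19.5]
```

View pics/pre.png

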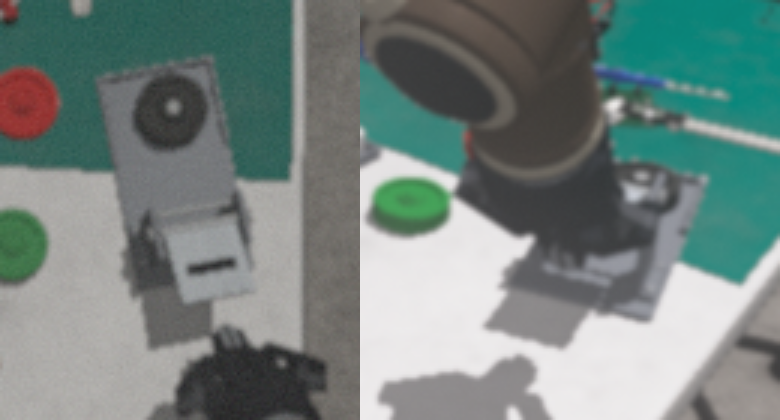

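The fingers are just in front of the flag edge (finger at crop (230,340), edge middle at (217,297)) and lined up with it. The flag is still bar face up.

```bash
python3 -m handwheel '{"twist":[[0,0,0],[0,0,0],[0,0,0],[0,0,0],[0,0,0],[0,0,0]],"linear":[[4,0,3],[4,0,3],[4,0,3],[4,0,3],[4,0,3],[0,0,0]],"gripper":[0,0,0,0,0,0]}'
cat > plan.py <<'E'
from h import *
s,R,p=st()
def tip(t,a):
    d=np.array([np.sin(a),-np.cos(a)]);n=np.array([np.cos(a),np.sin(a)]);u=np.array([-np.cos(t),np.sin(t)]);m=np.array([-np.sin(t),-np.cos(t)])
    if t<1.7: return np.array([0,80])+70*u+3*m+22*d-11*n
    w=np.clip((t-1.7)/1.2,0,1)
    return np.array([0,80])+48*u+3*m-11*n*(1-w)
prev=None;a0=.595
for t in np.r_[.4:1.61:.15,1.7:3.15:.15,3.15]:
    a=np.interp(t,[.4,1.5],[.595,0]);q=tip(t,a);tcp=q-22*np.array([np.sin(a),-np.cos(a)])
    if prev is not None:
        dd=tcp-prev[0];A=prev[1]; print(round(t,2),"a",round(a,2),"tip",q.round(0),"tool x,z",(dd@[np.cos(A),np.sin(A)]).round(1),(dd@[np.sin(A),-np.cos(A)]).round(1),"ry",round(a-A,3))
    else: print(round(t,2),"start tip",q.round(1))
    prev=(tcp,a)
E
python3 plan.py
```

```text
time_s: 3.78
tcp_pos: [0.5896, -0.1971, 0.0975]
tcp_rot: [[0.808, 0.201, 0.554], [0.166, -0.98, 0.113], [0.566, 0.001, -0.825]]
force: [-0.1, -0.2, -0.2]
opening: -0.0001
gripper_force: 0.0
t 3.7833 tcp bay [-78.4  -7.7  97.5] tip bay [-66.   -7.7  79.3] tilt 0.601 yaw x 0.203 F [-0.1 -0.2 -0.2] q [-0.59  0.36  2.08  1.05  0.48 -0.12] op -0.0
0.4 start tip [-62.4  80.1]
0.55 a 0.51 tip [-60.  89.] tool x,z 9.0 -6.3 ry -0.081
0.7 a 0.43 tip [-56.  98.] tool x,z 9.4 -5.7 ry -0.081
0.85 a 0.35 tip [-51. 106.] tool x,z 9.7 -5.0 ry -0.081
1.0 a 0.27 tip [-45. 113.] tool x,z 9.9 -4.4 ry -0.081
1.15 a 0.19 tip [-38. 119.] tool x,z 10.2 -3.7 ry -0.081
1.3 a 0.11 tip [-30. 124.] tool x,z 10.3 -3.0 ry -0.081
1.45 a 0.03 tip [-22. 127.] tool x,z 10.4 -2.3 ry -0.081
1.6 a 0.0 tip [-12. 128.] tool x,z 10.5 -0.9 ry -0.027
1.7 a 0.0 tip [ -8. 128.] tool x,z 4.2 0.1 ry 0.0
1.85 a 0.0 tip [  1. 127.] tool x,z 8.5 1.0 ry 0.0
2.0 a 0.0 tip [  9. 125.] tool x,z 8.3 2.1 ry 0.0
2.15 a 0.0 tip [ 17. 122.] tool x,z 7.9 3.1 ry 0.0
2.3 a 0.0 tip [ 24. 118.] tool x,z 7.4 4.0 ry 0.0
2.45 a 0.0 tip [ 31. 113.] tool x,z 6.7 4.9 ry 0.0
2.6 a 0.0 tip [ 37. 107.] tool x,z 5.9 5.6 ry 0.0
2.75 a 0.0 tip [ 42. 101.] tool x,z 5.0 6.2 ry 0.0
2.9 a 0.0 tip [46. 94.] tool x,z 4.0 6.7 ry 0.0
3.05 a 0.0 tip [48. 87.] tool x,z 1.6 7.0 ry 0.0
3.15 a 0.0 tip [48. 83.] tool x,z 0.5 4.8 ry 0.0
```

```bash
python3 -m handwheel '{"twist":[[0,0,0],[0,-0.04,0],[0,-0.04,0],[0,-0.04,0],[0,-0.04,0],[0,-0.04,0],[0,-0.04,0],[0,-0.04,0],[0,-0.04,0],[0,0,0]],"linear":[[4,0,1],[4.5,0,-3.2],[4.5,0,-3.2],[4.7,0,-2.9],[4.7,0,-2.9],[4.9,0,-2.5],[4.9,0,-2.5],[5,0,-2.2],[5,0,-2.2],[0,0,0]],"gripper":[0,0,0,0,0,0,0,0,0,0]}'
python3 - <<'E'
from h import *
from plant import cams
import cv2
st()
a=cams.camera("top")["frame"][100:240,320:440,::-1]; b=cams.camera("scene")["frame"][150:290,310:450,::-1]
cv2.imwrite("pics/mid1.png",np.hstack([cv2.resize(a,(360,420)),cv2.resize(b,(420,420))]))
E
```

```text
time_s: 4.62
tcp_pos: [0.6183, -0.1914, 0.1359]
tcp_rot: [[0.941, 0.202, 0.273], [0.194, -0.979, 0.054], [0.278, 0.002, -0.961]]
force: [-0.6, 0.1, 0.4]
opening: -0.0003
gripper_force: 0.1
t 4.6167 tcp bay [-49.3  -7.8 135.9] tip bay [-43.1  -7.8 114.7] tilt 0.282 yaw x 0.204 F [-0.6  0.1  0.4] q [-0.44  0.37  1.84  0.25  0.72  0.75] op -0.0
```

View pics/mid1.png

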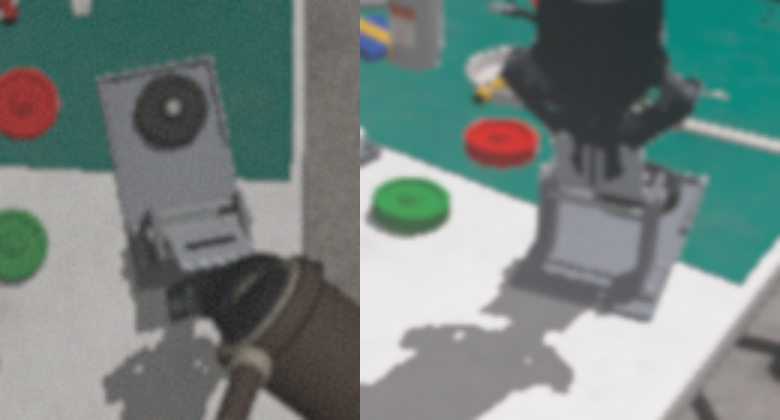

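The flag is rising: its edge is now at crop y≈265, was 297. The fingers sit behind its centre and the force is small, so I continue over the top.

```bash
python3 -m handwheel '{"twist":[[0,-0.04,0],[0,-0.04,0],[0,-0.04,0],[0,-0.04,0],[0,-0.04,0],[0,-0.04,0],[0,-0.03,0],[0,0,0],[0,0,0],[0,0,0]],"linear":[[5.1,0,-1.9],[5.1,0,-1.9],[5.1,0,-1.5],[5.1,0,-1.5],[5.2,0,-1.2],[5.2,0,-1.2],[5.2,0,-0.5],[5.2,0,-0.4],[4.2,0,0],[0,0,0]],"gripper":[0,0,0,0,0,0,0,0,0,0]}'
python3 - <<'E'
from h import *
go(9,-6,125)
E
```

```text
time_s: 5.55
tcp_pos: [0.6581, -0.1826, 0.1491]
tcp_rot: [[0.98, 0.2, 0.01], [0.2, -0.98, 0.003], [0.011, -0.001, -1.0]]
force: [-0.9, 0.1, 0.3]
opening: 0.0003
gripper_force: 0.0
t 5.55 tcp bay [ -8.5  -7.  149.1] tip bay [ -8.2  -7.  127.1] tilt 0.011 yaw x 0.202 F [-0.9  0.1  0.3] q [-0.34  0.52  1.57  0.01  1.05  1.03] op 0.0
shift [17.2 -1.   2.2]
```

```bash
python3 -m handwheel '{"twist":[[0,0,0],[0,0,0],[0,0,0],[0,0,0],[0,0,0],[0,0,0],[0,0,0],[0,0,0],[0,0,0],[0,0,0]],"linear":[[4.3,0,0.3],[4.3,0,0.3],[4.2,0,0.8],[4.2,0,0.8],[4,0,1.4],[4,0,1.4],[3.7,0,2],[3.7,0,2],[3.4,0,2.4],[0,0,0]],"gripper":[0,0,0,0,0,0,0,0,0,0]}'
python3 - <<'E'
from h import *
from plant import cams
import cv2
go(42,-6,101)
a=cams.camera("top")["frame"][100:240,320:440,::-1]; b=cams.camera("scene")["frame"][150:290,310:450,::-1]
cv2.imwrite("pics/mid2.png",np.hstack([cv2.resize(a,(360,420)),cv2.resize(b,(420,420))]))
E
```

```text
time_s: 6.38
tcp_pos: [0.6942, -0.1753, 0.1382]
tcp_rot: [[0.98, 0.201, 0.011], [0.201, -0.98, 0.002], [0.011, 0.0, -1.0]]
force: [0.6, 0.4, 0.8]
opening: 0.0001
gripper_force: 0.0
t 6.3833 tcp bay [ 28.4  -7.1 138.2] tip bay [ 28.6  -7.1 116.2] tilt 0.011 yaw x 0.202 F [0.6 0.4 0.8] q [-0.31  0.59  1.48  0.01  1.07  1.06] op 0.0
shift [13.2 -1.1 15.4]
```

View pics/mid2.png

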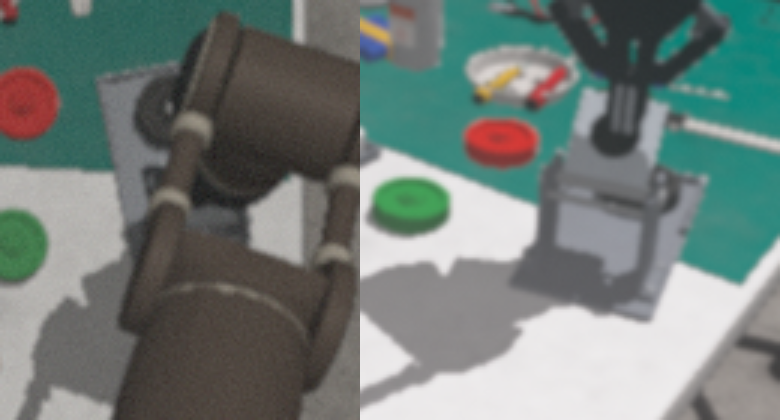

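The flag is past vertical with its spot face showing at scene crop (612,135) and the fingertip against it. Next I push it down to the stop.

```bash
python3 -m handwheel '{"twist":[[0,0,0],[0,0,0],[0,0,0],[0,0,0],[0,0,0],[0,0,0],[0,0,0],[0,0,0],[0,0,0],[0,0,0]],"linear":[[3.4,0,2.2],[3.2,0,2.7],[3,0,2.8],[2.6,0,3.1],[2.3,0,3.2],[2,0,3.4],[1.5,0,3.4],[1,0,3.4],[0.5,0,3.4],[0,0,0]],"gripper":[0,0,0,0,0,0,0,0,0,0]}'
python3 - <<'E'
from h import *
go(48,-6,83)
E
```

```text
time_s: 7.32
tcp_pos: [0.7127, -0.1714, 0.1103]
tcp_rot: [[0.98, 0.201, 0.009], [0.2, -0.98, 0.002], [0.01, -0.0, -1.0]]
force: [0.2, -0.4, 0.3]
opening: -0.0
gripper_force: 0.0
t 7.3167 tcp bay [ 47.2  -6.9 110.3] tip bay [47.5 -6.9 88.3] tilt 0.01 yaw x 0.202 F [ 0.2 -0.4  0.3] q [-0.3   0.65  1.44  0.01  1.04  1.07] op -0.0
shift [ 0.5 -0.9  5.4]
```

```bash
python3 -m handwheel '{"twist":[[0,0,0],[0,0,0],[0,0,0]],"linear":[[0,0,2],[0,0,2],[0,0,1]],"gripper":[0,0,0]}'
python3 -m handwheel '{"twist":[[0,0,0],[0,0,0]],"linear":[[0,0,1],[0,0,0]],"gripper":[0,0]}'
```

```text
time_s: 7.57
tcp_pos: [0.7131, -0.1715, 0.1063]
tcp_rot: [[0.98, 0.2, 0.011], [0.2, -0.98, 0.002], [0.011, 0.0, -1.0]]
force: [0.9, -0.2, -0.0]
opening: -0.0001
gripper_force: 0.3
time_s: 7.73
tcp_pos: [0.7129, -0.1716, 0.1053]
tcp_rot: [[0.98, 0.2, 0.01], [0.2, -0.98, 0.002], [0.01, 0.0, -1.0]]
force: [0.8, -0.3, 0.4]
opening: 0.0001
gripper_force: 0.0
```

```bash
python3 -m handwheel '{"twist":[[0,0,0],[0,0,0]],"linear":[[0,0,1.5],[0,0,0]],"gripper":[0,0]}' | grep -E "pos|force:"
python3 -m handwheel '{"twist":[[0,0,0],[0,0,0]],"linear":[[0,0,1],[0,0,0]],"gripper":[0,0]}'| grep -E "pos|force:"
```

```text
tcp_pos: [0.713, -0.1716, 0.1051]
force: [-1.4, 1.0, 4.9]
gripper_force: 2.4
tcp_pos: [0.713, -0.1717, 0.105]
force: [-3.2, 0.4, 7.6]
gripper_force: 3.9
```

The flag is against its stop: the force rises while the position stalls. I back off upward and look.

```bash
python3 -m handwheel '{"twist":[[0,0,0],[0,0,0],[0,0,0],[0,0,0],[0,0,0],[0,0,0],[0,0,0],[0,0,0],[0,0,0],[0,0,0]],"linear":[[0,0,-3],[0,0,-5],[0,0,-10],[0,0,-15],[0,0,-20],[0,0,-25],[0,0,-25],[-15,0,-20],[-30,0,0],[-30,0,0]],"gripper":[0,0,0,0,0,0,0,0,0,0]}'
python3 -m handwheel '{"twist":[[0,0,0],[0,0,0],[0,0,0],[0,0,0],[0,0,0],[0,0,0]],"linear":[[-35,0,0],[-35,0,0],[-35,0,0],[-35,0,0],[-15,0,0],[0,0,0]],"gripper":[0,0,0,0,0,0]}'
python3 - <<'E'
from h import *
from plant import cams
import cv2
st()
a=cams.camera("top")["frame"][100:310,220:430,::-1]; b=cams.camera("scene")["frame"][150:290,350:470,::-1]
cv2.imwrite("pics/end.png",np.hstack([cv2.resize(a,(420,420)),cv2.resize(b,(360,420))]))
E
```

```text
time_s: 8.9
tcp_pos: [0.6399, -0.1875, 0.2295]
tcp_rot: [[0.979, 0.202, 0.017], [0.202, -0.979, -0.001], [0.016, 0.004, -1.0]]
force: [-0.2, -0.6, -0.5]
opening: -0.0002
gripper_force: 0.0
time_s: 9.4
tcp_pos: [0.4832, -0.2183, 0.2245]
tcp_rot: [[0.98, 0.198, 0.009], [0.198, -0.98, 0.002], [0.009, 0.0, -1.0]]
force: [0.4, 0.0, 0.1]
opening: -0.0
gripper_force: 0.0
t 9.4 tcp bay [-187.    -7.3  224.5] tip bay [-186.8   -7.3  202.5] tilt 0.009 yaw x 0.2 F [0.4 0.  0.1] q [-0.51  0.15  1.89  0.01  1.09  0.86] op -0.0
```

View pics/end.png

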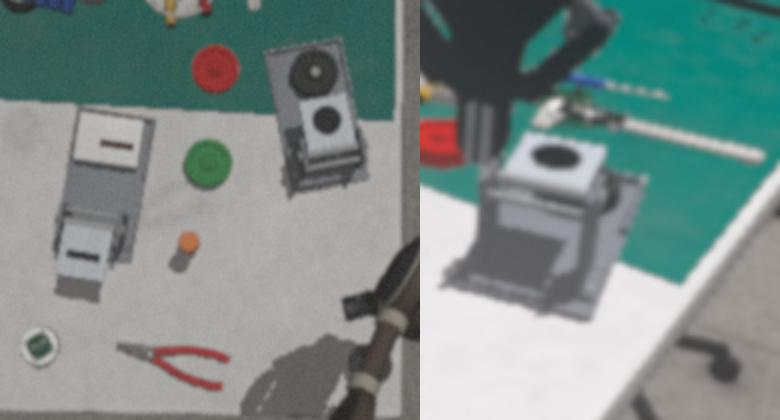

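The spot face is up at (327,120). The fingertip stalled at z≈83 mm, which is the height of the level flag's upper face. The wheel, housing, other flag and loose things are where they were, and the robot is clear.

```bash
python3 -c "
from plant import arm
print(arm.job_done())"
```

```text
the job is handed in; nothing more can be done
None
```

The wheel bay's flag lies over against its stop with the spot face up; in the last picture everything else is where it was and the arm is clear. I handed the job in at about 9.4 s, and no verdict came back.

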